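# Hang the eye occluder on the carousel's free hook

### The job

Turn the instrument carousel clockwise (seen from above) by its pin until it comes up against its stop, so that the free hook faces front. Then lift the black eye occluder out of its white rest, pass its loop over that hook and lower it gently until the hook carries it behind the upturned tip, and only then let go: do not drop it or force it, push the carousel no harder than you need (stay under 25 N, and under 15 N between occluder and carousel), and leave the other things on the table where they are.

Things in the scene. Friction and masses are not known exactly. Their poses are not given: they have to be found in the camera images.
- stand: Carousel, fixed: white foot (180 mm across, 20 mm tall), pole and a turning head. Origin: centre of the foot's underside, on the turning axis; z up; -x is its front (dark mark on the foot). Head: disc 140 mm across, top 250 mm above the table (cap to 266 mm), with 4 outward hooks 90 degrees apart: 3 carry black instruments fixed to them, which reach 160 mm from the axis; one hook is free.
- carousel (a joint): Angle of the head (rad): starts between 0.8 and 2.2, falls as the head turns clockwise seen from above. At 0 it is hard against its stop and the free hook points along the stand's -x (front). Dry friction of 0.22 N m (4.4 N at the pin) holds it where it is left; no spring. Nothing on the head is over 300 mm above the table; the hung instruments reach down to 125 mm.
- axis (a point): Point on the turning axis 270 mm above the table, turning with the head; -x points along the free hook, z up. The free hook is 7 mm round steel wire: a level peg from 100 to 145 mm out, then an upturned tip whose top is 10 mm above the peg's upper side (13.5 mm above its centre line). At 100 mm out it bends down to a grey clamp 26 mm wide, 30 mm below.
- free_hook (a point): Nominal corner where the free hook's peg (centre line) meets its upturned tip: 145 mm out from the axis, 270 mm above the table, turning with the head. In truth the hook is clamped firmly up to 15 mm higher or lower than this (straight up or down, different each time), and this reading does NOT show it: find its height by touch or sight.
- pin (a point): Centre of the top of the turning pin: an upright steel post 14 mm thick (15 mm at its black cap), 50 mm from the axis, from 250 to 298 mm above the table, a quarter turn from the free hook. Push it sideways to turn the head; 25 mm or more are free around it.
- occluder: Black plastic eye occluder, 174 mm tall, 60 to 110 g, upright in its rest. Origin: centre of its lower edge; z up, x across its thickness, y across its width. Paddle 54 mm wide, 65 mm tall, 6 mm thick; handle 14 mm wide, 7 mm thick; on top a flat-sided hanging loop 36 mm wide (y), 8 mm thick (x), from 129 mm up; its opening, 22 wide x 30 tall (136 to 166 mm up), looks along x. Both faces alike.
- loop (a point): Middle of the underside of the occluder's top loop bar (the face that rests on the hook; the bar is 8 mm tall), 166 mm above the occluder's origin; axes as the occluder's. The loop's flat outer sides (36 mm apart) can be gripped from above.
- rest: White block with a slot, 80 (x) by 90 (y) by 55 mm tall, fixed; origin: centre of its underside. The slot (10 mm along x, 58 mm along y, floor 10 mm above the table, 45 mm deep) holds the occluder's paddle loosely: lift straight up.
- drops: Bystander, loose: white drop bottle, 28 mm across, 60 mm tall. Origin at its middle, on its underside. Leave it where it is.
- tub: Bystander, loose: low clear jar, 52 mm across, 45 mm tall. Origin at its middle, on its underside. Leave it where it is.
- penlight: Bystander, loose: steel penlight lying down, 14 mm thick, 124 mm long. Origin at its underside, mid-length. Leave it where it is.
- wipes: Bystander, loose: cardboard box of wipes, 80 x 100 x 55 mm. Origin at its middle, on its underside. Leave it where it is.
- cleaner: Bystander, loose: white cleaner bottle, 60 mm across, 170 mm tall. Origin at its middle, on its underside. Leave it where it is.
- tray: Bystander, loose: aluminium sorting tray, 160 x 110 x 30 mm. Origin at its middle, on its underside. Leave it where it is.
Things that resemble listed ones, but are neither listed nor needed, are in the scene too. Several things have the shape of the occluder; the one meant has the colours described above. Leave any purple look-alike of the rest alone.

How it is judged (in metres and radians):
On the way, in this order (a step that is already met when the one before it is completed fails the run):
1. the carousel is turned clockwise to its stop, free hook facing front (within 0.05 rad) (value of joint carousel below 0.05 rad), for 0.2 s.
2. the occluder is lifted clear of its rest, held in the gripper (its lower edge more than 70 mm above the table) (height (world z) of occluder above 0.07 m and contact force between the fingers and occluder above 1 N and contact force between occluder and rest below 0.01 N), for 0.1 s.
3. the loop's top bar bears on the free hook, behind its tip, while the gripper still holds the occluder (x of loop in the frame of axis between -0.141 and -0.098 m and y of loop in the frame of axis between -0.012 and 0.012 m and z of loop in the frame of axis between -0.016 and 0.024 m and contact force between occluder and stand above 0.3 N and value of joint carousel below 0.06 rad and contact force between the fingers and occluder above 1 N), for 0.1 s.
At the end, for the whole second after the job is handed in: Head at its stop (under 0.06 rad), still. Occluder released, hanging by its loop from the free hook: loop 98-141 mm out from the axis, within 12 mm sideways, -16 to +24 mm in height of axis; hook bears 0.3 N or more; upright within 0.15 rad; at rest (under 0.03 m/s, 0.3 rad/s) (x of loop in the frame of axis between -0.141 and -0.098 m and y of loop in the frame of axis between -0.012 and 0.012 m and z of loop in the frame of axis between -0.016 and 0.024 m and contact force between occluder and stand above 0.3 N and value of joint carousel below 0.06 rad and angle between occluder's own z axis and vertical below 0.15 rad and linear speed of occluder below 0.03 m/s and angular speed of occluder below 0.3 rad/s and velocity of joint carousel below 0.05 rad/s and contact force between the fingers and occluder below 0.05 N); the robot touches nothing.
It fails at once if the robot pushes on the carousel with more than 25 N (contact force between any of the fingers, the arm and stand above 25 N).
It fails at once if the occluder is pressed on the carousel with more than 15 N (contact force between occluder and stand above 15 N).
It fails at once if a bystander is moved by more than 20 mm (distance of any of drops, tub, penlight, wipes, cleaner, tray from where it was at the start of the episode above 0.02 m).
It fails at once if the occluder is dropped (moves faster than 0.25 m/s without being held) (linear speed of occluder above 0.25 m/s and contact force between the fingers and occluder below 0.01 N).
It also fails if it takes over 72 s, if anything falls off the work surface, if the arm or the gripper's body presses on something with over 40 N, if the wrist force passes 120 N, or if a joint passes its speed limit or range.

### The arm

A 7-joint arm with a two-finger parallel gripper is mounted at the origin on the work surface. World frame = base frame: x ahead of the robot, y to its left, z up, the work surface at z = 0. Lengths are in m, angles in degrees, forces in N, time in s.
With the tool pointing down it reaches from about 0.425 to 0.875 m from the base axis. Payload 4.7 kg.
Tool frame: the origin (TCP) lies between the finger pads; the fingertips stand 8 mm ahead of it and the grasp point (between the pads) lies 11 mm behind it; z points along the fingers, y is the line along which they close (so a half turn about z gives the same grasp; the last joint's range is limited). The gripper opens to 87 mm and grips with 3 to 60 N. Pads are 19 mm wide; open, the fingers measure 117 mm over their backs; the gripper's body (75 mm by 190 mm) begins 51 mm behind the grasp point.
Start: joints at [-76.083, 18.392, -4.016, 83.108, 1.295, 78.541, -3.26], TCP at [0.147, 0.633, 0.231] pointing down, gripper open.
Joint ranges: [-163.93, 163.93], [-17.29, 119.83], [-79.2, 71.16], [3.27, 140.29], [-89.18, 269.18], [5.43, 117.66], [-154.24, 154.24]. Speed limits (degrees/s): [147.25, 147.25, 180, 180, 180, 180, 180].

### API

Orientations are given as [roll, pitch, yaw] about the fixed x, y, z axes, in that order (R = Rz(yaw) Ry(pitch) Rx(roll)).
In Python, from cell import env, viewer gives the robot as it stands. The module is installed in compiled form; this text tells all that it offers.
- The arm moves only by the tool arm_command, never from a script. Its argument "series" is a list of rows, each a list of 2 entries, a list of its own where there are three numbers: the shift along the tool's x, y, z in mm, then the turn about the tool's z in rad. A call has exactly 5 rows; each row is the pose to reach, as a shift and turn from the pose commanded when the call began, along the tool's axes at that moment; what a row does not reach only later rows make up. A row lasts 1/10 s, in which the tool goes at most 50 mm and 8.59 degrees, less where a joint would pass 70% of its speed; a pose out of reach is approached as far as the arm can. A call with a gripper value outside its range is refused whole. "grip" is the gripper command: -1 is fully open, 1 is shut, values between are in proportion, set as the call begins (left out, the last holds). The fingers move at their own pace and stop on an object; "grip_force" is the grip in N (left out, the last holds). Time passes only in rows, so rows that repeat a pose let the fingers close, or fill a call up. It gives the time, the measured TCP pose, the force, the opening and the grip force at its end, in the units of the state.
- env.get_obs(): the state, without advancing time (a new reading comes with each control period).
- viewer.read_camera(name): name is "scene" or "side" or "wrist"; returns (picture, depth): 384x512x3 uint8, blue, green, red; 384x512 float32, m along the optical axis (not along the pixel's ray), 0 where there is no reading.
- viewer.calibration(name): a dict with "K" (3x3 intrinsics, pixels), "T" (4x4, takes a point from camera to world coordinates); the wrist camera has in their place "hand_eye" (4x4, takes a point from camera to tool coordinates, whose origin is the TCP and whose axes are the flange's). Camera axes: x right, y up, looking along -z (the intrinsics and any distortion apply to the point x, -y, -z); pixel columns grow to the right and rows downward; lengths in m; the calibration is good to about 2 mm. A picture is of the moment at which its call begins: read the wrist's pose just before it. calibration takes no time and is no camera call.
- env.sign_off(): hands the job in; it is judged then, once.
The state is a dict: "time_s": time; "qpos": joint angles; "joint_velocities": joint speeds; "effort": joint torques, N m; "tool_pos": TCP position; "tool_rot": TCP orientation; "force": force on the tool from outside, world axes, zero at the start; "wrist_torque": the same for the moment, N m; "grip_width": finger opening in m; "grasp_force": force on a finger pad.
Only numpy, scipy, OpenCV 4.12 (cv2) and the standard library are available. Lean on these libraries where they do the work, as an engineer would, in place of code of your own. Each camera call takes 0.05 s, during which the arm holds its last target. There are 200 camera calls.

## Working session

There is one attempt and no reset: what is moved stays moved. The work goes in short steps, Python scripts to look and compute and a tool call to move; the robot and the scene stay as the last step left them, time stands still between calls to the robot, and variables do not carry over. Pictures are saved under pics/ and viewed, at most 10 in all, crops included, and the job is handed in when it is done.

Besides the shell and the picture viewer there is one more tool, called after "Call:" by a JSON object that holds its "api" and its "payload". arm_command: Moves the arm, as the interface text tells. Its arguments: {"type":"object","properties":{"series":{"type":"array"},"grip":{"type":"number"},"grip_force":{"type":"number"}},"required":["series"]}

```bash
mkdir -p pics; cat > h.py <<'E'
import numpy as np, cv2
from scipy.spatial.transform import Rotation as R
from cell import env, viewer
def toolT():
    o=env.get_obs(); T=np.eye(4); T[:3,:3]=R.from_euler('xyz',o['tool_rot'],degrees=True).as_matrix(); T[:3,3]=o['tool_pos']; return T
def cam(n):
    T=toolT(); im,d=viewer.read_camera(n); c=viewer.calibration(n)
    if n=='wrist': c['T']=T@c['hand_eye']
    return im,d,np.array(c['K']),np.array(c['T'])
def cloud(d,K,T):
    v,u=np.mgrid[:d.shape[0],:d.shape[1]]
    P=np.stack([(u-K[0,2])/K[0,0]*d,-(v-K[1,2])/K[1,1]*d,-d],-1)
    return P@T[:3,:3].T+T[:3,3]
E
python3 - <<'E'
from h import *
o=env.get_obs();print(o)
for n in ['scene','side']:
    im,d,K,T=cam(n); cv2.imwrite(f'pics/{n}0.png',im); np.savez(f'{n}0',im=im,d=d,K=K,T=T); print(n,K,T,viewer.calibration(n).keys())
E
```

```text
{'time_s': 0.0, 'qpos': array([-76.08067776,  18.43940277,  -4.01686635,  83.1748341 ,
         1.29505971,  78.53876497,  -3.25937667]), 'joint_velocities': array([-0.08226262,  0.00348383, -0.07578154, -0.04927911, -0.06853485,
       -0.07539069, -0.08344094]), 'effort': array([-2.27794767e-04, -4.91287029e+01, -4.04037461e-01, -3.12520051e+01,
       -6.40092837e-02,  4.39272425e-02,  1.96830647e-04]), 'tool_pos': array([0.147365  , 0.63253411, 0.22945837]), 'tool_rot': array([-1.79892248e+02,  5.27494727e-03,  1.66892333e+02]), 'force': array([-0.66816301, -0.10930965, -0.79863627]), 'wrist_torque': array([-0.04259323, -0.04281802, -0.01427727]), 'grasp_force': 0.0, 'grip_width': 0.0870440095105832}
scene [[359.09276551   0.         256.391745  ]
 [  0.         359.09276551 190.65326419]
 [  0.           0.           1.        ]] [[-2.72657186e-01 -6.06430535e-01  7.46927082e-01  1.36675419e+00]
 [ 9.62110954e-01 -1.72468643e-01  2.11180205e-01  2.18257933e-01]
 [ 7.55375339e-04  7.76206528e-01  6.30478276e-01  8.13559729e-01]
 [ 0.00000000e+00  0.00000000e+00  0.00000000e+00  1.00000000e+00]] dict_keys(['K', 'T'])
side [[479.49474731   0.         251.10756931]
 [  0.         479.49474731 188.88985545]
 [  0.           0.           1.        ]] [[ 0.98065934  0.13396975 -0.14268622  0.39520967]
 [-0.19524191  0.72065339 -0.66523627 -0.90561034]
 [ 0.01370578  0.68022849  0.73287199  1.18921848]
 [ 0.          0.          0.          1.        ]] dict_keys(['K', 'T'])
```

View pics/scene0.png

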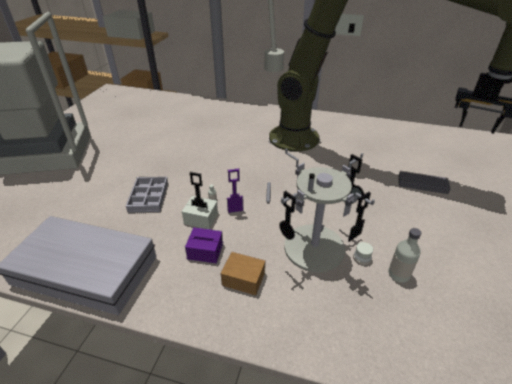

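View pics/side0.png

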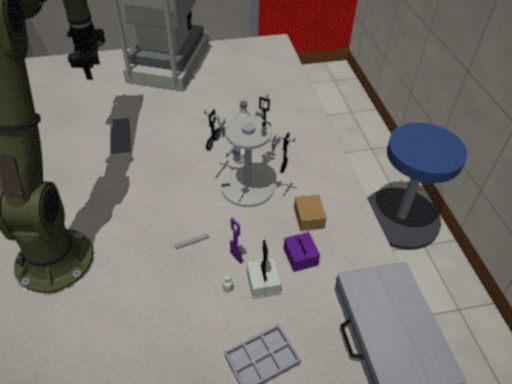

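```bash
python3 - <<'E'
from h import *
crops=[]
for n,(x0,y0,x1,y1) in dict(scene=(170,140,390,290),side=(190,80,320,310)).items():
    z=np.load(f'{n}0.npz'); P=cloud(z['d'],z['K'],z['T']); np.save(n+'P',P)
    # 4cm heights
    print(n)
    # cap/disc: points z .24-.262
    m=(P[...,2]>.24)&(P[...,2]<.258)&(P[...,0]>.3)&(np.abs(P[...,1])<.6)&(P[...,0]<1.1)
    m[:y0]=0;m[y1:]=0;m[:,:x0]=0;m[:,x1:]=0
    print('disc',np.median(P[m],0),P[m].min(0),P[m].max(0),m.sum())
    m=(P[...,2]>.015)&(P[...,2]<.026); m[:y0]=0;m[y1:]=0;m[:,:x0]=0;m[:,x1:]=0
    print('foot',P[m].min(0),P[m].max(0))
    for p in ([(198,200),(197,180),(200,215),(207,213),(235,200),(311,181),(324,180),(292,160),(285,245)] if n=='scene' else [(265,275),(265,250),(228,188),(248,128),(236,250),(228,283),(190,241),(310,215)]):
        print(p,P[p[1],p[0]].round(3))
z=np.load('scene0.npz')['im'][130:280,170:390]; a=cv2.resize(z,None,fx=2.7,fy=2.7,interpolation=3)
cv2.imwrite('pics/c1.png',a)
z=np.load('side0.npz')['im'][80:310,180:330]; a=cv2.resize(z,None,fx=2.6,fy=2.6,interpolation=3)
cv2.imwrite('pics/c2.png',a)
E
```

```text
scene
disc [0.63703205 0.19724668 0.24914955] [0.50805165 0.09922031 0.2400211 ] [0.72945908 0.29797891 0.25798252] 1681
foot [ 0.02710121 -0.23508591  0.01501645] [0.82681698 0.39948651 0.02598949]
(198, 200) [ 0.588 -0.194  0.076]
(197, 180) [ 0.4   -0.286 -0.003]
(200, 215) [ 0.625 -0.174  0.049]
(207, 213) [ 0.615 -0.154  0.054]
(235, 200) [ 0.528 -0.091  0.05 ]
(311, 181) [0.665 0.158 0.282]
(324, 180) [0.631 0.187 0.266]
(292, 160) [0.181 0.031 0.003]
(285, 245) [0.642 0.102 0.013]
side
disc [0.61228885 0.17164778 0.25079191] [0.50527567 0.09697791 0.2400219 ] [0.72829573 0.29407729 0.25796878] 1270
foot [ 0.39936834 -0.23954531  0.01500191] [0.80010178 0.31073515 0.02595618]
(265, 275) [ 0.588 -0.212  0.071]
(265, 250) [ 0.585 -0.205  0.179]
(228, 188) [0.549 0.178 0.016]
(248, 128) [0.614 0.176 0.266]
(236, 250) [ 0.527 -0.1    0.05 ]
(228, 283) [ 0.487 -0.199  0.041]
(190, 241) [ 0.4   -0.015  0.013]
(310, 215) [ 0.773 -0.017  0.056]
```

View pics/c1.png

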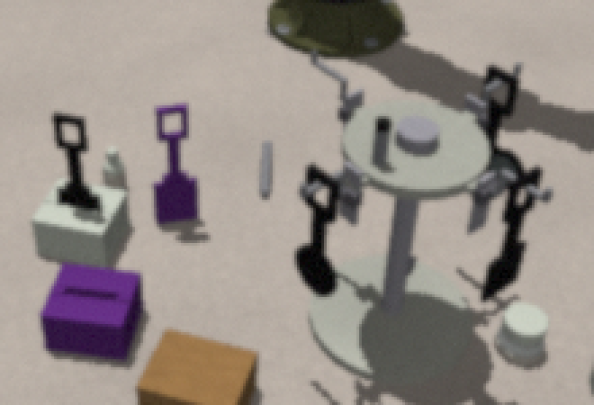

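View pics/c2.png

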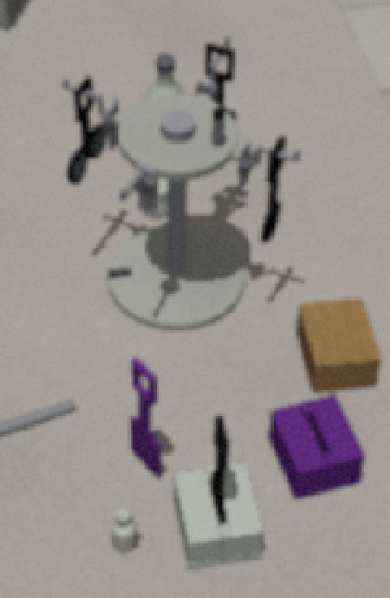

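```bash
cat > fit.py <<'E'
from h import *
def circ(p):
    A=np.c_[2*p,np.ones(len(p))]; s=np.linalg.lstsq(A,(p**2).sum(1),rcond=None)[0]
    return s[:2],np.sqrt(s[2]+s[:2]@s[:2])
def near(P,c,r,z0,z1): return P[(np.hypot(P[...,0]-c[0],P[...,1]-c[1])<r)&(P[...,2]>z0)&(P[...,2]<z1)]
E
python3 - <<'E'
from fit import *
for n in ['scene','side']:
    P=np.load(n+'P.npy'); im=np.load(n+'0.npz')['im'].astype(int)
    c0=np.array([.625,.18])
    q=near(P,c0,.085,.245,.255)[:,:2].astype(np.float32)
    h=cv2.convexHull(q)[:,0]; c,r=circ(h); print(n,'disc',c,r,cv2.minEnclosingCircle(q))
    q=near(P,c0,.11,.016,.025)[:,:2].astype(np.float32); print('foot',cv2.minEnclosingCircle(q))
    q=near(P,c0,.03,.262,.27); print('cap',q.mean(0),len(q))
    q=near(P,c0,.075,.272,.305); print('pin',q.mean(0),q[:,2].max(),len(q))
    q=near(P,c0,.17,.225,.33); q=q[(np.hypot(*(q[:,:2]-c0).T)>.085)]
    a=np.degrees(np.arctan2(*(q[:,:2]-c0).T[::-1]))%360
    for k in range(0,360,30):
        s=q[(a>=k)&(a<k+30)]
        if len(s): print(k,len(s),s.mean(0).round(3),'zmax',s[:,2].max().round(3))
    d=(np.hypot(P[...,0]-c0[0],P[...,1]-c0[1])<.088)&(P[...,2]>.012)&(P[...,2]<.028)&(im.sum(-1)<200)&(P[...,0]<.6)
    print('mark',P[d].mean(0) if d.any() else None,d.sum())
    q=near(P,(.59,-.2),.075,.05,.06);print('rest top',cv2.minAreaRect(q[:,:2].astype(np.float32)))
    q=near(P,(.59,-.2),.05,.085,.25);print('occ',q.mean(0),cv2.minAreaRect(q[:,:2].astype(np.float32)),q[:,2].max())
    u=q[q[:,2]>.14]; print('loop',u.mean(0),cv2.minAreaRect(u[:,:2].astype(np.float32)),len(u))
E
```

```text
scene disc [0.62302409 0.18077906] 0.07636301028055638 ((0.623833417892456, 0.18117807805538177), 0.08439386636018753)
foot ((0.611979067325592, 0.1824798732995987), 0.08394937962293625)
cap [0.61883641 0.18592653 0.26508784] 131
pin [0.66179384 0.15719244 0.28811961] 0.2979468464980456 63
30 250 [0.691 0.276 0.263] zmax 0.289
60 100 [0.676 0.282 0.26 ] zmax 0.289
120 243 [0.532 0.252 0.256] zmax 0.281
150 23 [0.517 0.24  0.262] zmax 0.278
210 83 [0.555 0.092 0.261] zmax 0.28
300 155 [0.717 0.112 0.256] zmax 0.275
330 67 [0.727 0.127 0.253] zmax 0.274
mark None 0
rest top ((0.5896007418632507, -0.19233611226081848), (0.09337669610977173, 0.08281505852937698), 89.39714050292969)
occ [ 0.59039937 -0.19030591  0.14417947] ((0.589652955532074, -0.19114430248737335), (0.010995821096003056, 0.037605930119752884), 3.1076488494873047) 0.18425092236222373
loop [ 0.5902982  -0.18982685  0.16368071] ((0.5896489024162292, -0.19114452600479126), (0.010987682268023491, 0.037605930119752884), 3.1076488494873047) 117
side disc [0.62366798 0.18244936] 0.07826438509954033 ((0.6195542812347412, 0.18282
[... 222 characters left out ...]
 0.277 0.267] zmax 0.291
60 60 [0.676 0.285 0.269] zmax 0.293
120 141 [0.528 0.249 0.258] zmax 0.282
150 64 [0.522 0.235 0.252] zmax 0.28
210 106 [0.558 0.098 0.258] zmax 0.281
300 127 [0.713 0.111 0.259] zmax 0.279
330 11 [0.726 0.125 0.257] zmax 0.274
mark None 0
rest top ((0.5884382724761963, -0.19356834888458252), (0.0797811970114708, 0.09413935989141464), 0.10776039958000183)
occ [ 0.58765355 -0.19678587  0.14927479] ((0.58833247423172, -0.1924804151058197), (0.03826107829809189, 0.008550195954740047), 89.7375259399414) 0.1897648428500086
loop [ 0.58765356 -0.19652537  0.16996612] ((0.58833247423172, -0.1924804151058197), (0.03826107829809189, 0.008550195954740047), 89.7375259399414) 90
```

Call:
{"api": "arm_command", "payload": {"series": [[[-15,-9,-45],0],[[-45,-26,-80],0],[[-84,-48,-100],0],[[-124,-71,-115],0],[[-164,-94,-130],0]], "grip": 0.2}}

```text
time_s: 0.6
tool_pos: [0.2868, 0.5029, 0.3611]
tool_rot: [180.0, 0.0, 166.9]
force: [2.2, 1.6, -0.2]
grip_width: 0.0552
grasp_force: 0.0
```

Call:
{"api": "arm_command", "payload": {"series": [[[-41,-23,0],0],[[-82,-46,0],0],[[-123,-69,0],0],[[-164,-92,0],0],[[-205,-115,0],0]]}}

```text
time_s: 1.1
tool_pos: [0.4604, 0.3442, 0.3603]
tool_rot: [-180.0, -0.0, 166.9]
force: [-0.0, 1.1, -0.1]
grip_width: 0.0349
grasp_force: 0.0
```

Call:
{"api": "arm_command", "payload": {"series": [[[-42,-24,0],0.08],[[-84,-48,0],0.16],[[-126,-72,0],0.24],[[-168,-98,0],0.32],[[-208,-122,0],0.37]]}}

```text
time_s: 1.6
tool_pos: [0.6355, 0.178, 0.3602]
tool_rot: [-180.0, -0.0, 145.5]
force: [0.8, 0.3, 0.8]
grip_width: 0.0347
grasp_force: 0.0
```

```bash
python3 - <<'E'
from fit import *
im,d,K,T=cam('wrist'); P=cloud(d,K,T); np.savez('w1',im=im,P=P); cv2.imwrite('pics/w1.png',im)
print(env.get_obs()['tool_pos'],env.get_obs()['tool_rot'])
c0=(.617,.183)
for nm,a in dict(cap=(c0,.03,.262,.27),pin=((.659,.155),.015,.29,.305)).items():
    q=near(P,*a); print(nm,len(q),q.mean(0) if len(q) else 0, (q.min(0),q.max(0)) if len(q) else 0)
q=near(P,c0,.075,.245,.255); 
if len(q): print(cv2.minEnclosingCircle(q[:,:2].astype(np.float32)))
q=near(P,(.54,.07),.05,.24,.31); print(len(q), q.mean(0) if len(q) else 0)
E
```

```text
[0.64019705 0.16873849 0.35879733] [-179.71363052    0.37805125  144.80457281]
cap 2113 [0.61564044 0.18421341 0.26671202] (array([0.59620843, 0.16382668, 0.26216776]), array([0.63598822, 0.20374934, 0.26965349]))
pin 378 [0.6556806  0.15585677 0.2978012 ] (array([0.64912423, 0.14820897, 0.29029432]), array([0.66399057, 0.16230172, 0.30060388]))
((0.6158254742622375, 0.18394580483436584), 0.07499208301305771)
906 [0.54693901 0.08827366 0.26782857]
```

View pics/w1.png

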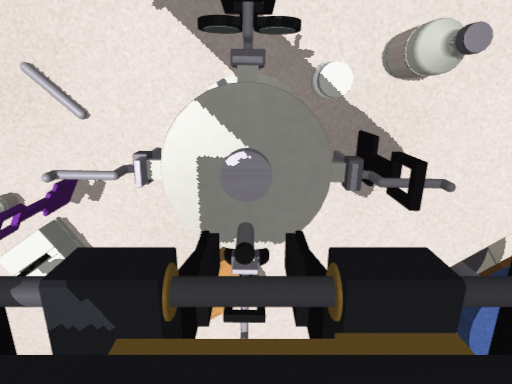

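Call:
{"api": "arm_command", "payload": {"series": [[[-21,-1.5,10],0],[[-21,-1.5,25],0],[[-21,-1.5,45],0],[[-21,-1.5,65],0],[[-21,-1.5,77],0]]}}

```text
time_s: 2.15
tool_pos: [0.6499, 0.1669, 0.2811]
tool_rot: [-179.9, -0.1, 145.7]
force: [0.7, -0.3, 0.9]
grip_width: 0.0349
grasp_force: 0.0
```

```bash
python3 - <<'E'
from fit import *
o=env.get_obs(); print(o['tool_pos'],o['tool_rot'],o['force'],o['grip_width'])
P=np.load('w1.npz')['P']; c=np.array([.616,.184])
q=near(P,c,.16,.24,.31); v=q[:,:2]-c; r=np.hypot(*v.T); a=np.degrees(np.arctan2(*v.T[::-1]))%360
for lo,hi in [(.085,.095),(.095,.105),(.105,.115),(.115,.125),(.125,.135),(.135,.145),(.145,.155)]:
    m=(r>lo)&(r<hi)&(abs(a-235)<12)
    if m.any(): print(lo,m.sum(),'ang',np.median(a[m]),'z pct',np.percentile(q[m,2],[10,50,90]))
E
```

```text
[0.64990103 0.16685658 0.28111803] [-1.79862472e+02 -1.17634567e-01  1.45710834e+02] [ 0.6617343  -0.26559364  0.86708522] 0.03487618532611697
0.085 160 ang 230.2879287379498 z pct [0.24477334 0.24664412 0.26295583]
0.095 234 ang 233.9268390304342 z pct [0.24757949 0.26560657 0.27179361]
0.105 120 ang 234.27316014622625 z pct [0.26959242 0.27114478 0.27226714]
0.115 120 ang 234.361999004037 z pct [0.26987045 0.27135244 0.27229707]
0.125 126 ang 234.36490422032978 z pct [0.2695676  0.27110652 0.27223737]
0.135 212 ang 234.296972153907 z pct [0.2696352  0.27246521 0.28081744]
0.145 24 ang 234.0797774258724 z pct [0.27340305 0.28109477 0.28183852]
```

Call:
{"api": "arm_command", "payload": {"series": [[[0,0,0],0],[[0,0,0],0],[[0,0,0],0],[[0,0,0],0],[[0,0,0],0]]}}

```text
time_s: 2.65
tool_pos: [0.6512, 0.1668, 0.2844]
tool_rot: [179.9, 0.0, 145.7]
force: [-0.7, -0.1, -0.2]
grip_width: 0.0349
grasp_force: 0.0
```

```bash
python3 - <<'E'
from fit import *
o=env.get_obs(); print(o['tool_pos'],o['tool_rot'],o['force'],o['joint_velocities'])
im,d,K,T=cam('wrist'); P=cloud(d,K,T)
q=near(P,(.656,.156),.015,.285,.305); print(len(q), q.mean(0) if len(q) else 0)
q=near(P,(.616,.184),.03,.262,.27); print('cap',len(q),q.mean(0) if len(q) else 0)
E
```

```text
[0.65118615 0.16676967 0.2844463 ] [1.79934395e+02 4.96284416e-02 1.45690960e+02] [-0.72255911 -0.11713066 -0.23526807] [ 0.07457533  0.10953256 -0.11705639  0.38631271  0.06052271 -0.05354197
 -0.04664699]
225 [0.65108818 0.15765021 0.2897113 ]
cap 4370 [0.61563481 0.1843885  0.26669386]
```

Call:
{"api": "arm_command", "payload": {"series": [[[-5,-3,1],0],[[-11,-6.5,2],0],[[-11,-6.5,2],0],[[-11,-6.5,2],0],[[-11,-6.5,2],0]]}}

```text
time_s: 3.2
tool_pos: [0.6563, 0.1553, 0.2815]
tool_rot: [180.0, -0.0, 145.7]
force: [0.5, -0.1, -0.4]
grip_width: 0.0346
grasp_force: 0.0
```

Call:
{"api": "arm_command", "payload": {"series": [[[0,0,0],0],[[0,0,0],0],[[0,0,0],0],[[0,0,0],0],[[0,0,0],0]], "grip": 0.42, "grip_force": 3}}

```text
time_s: 3.7
tool_pos: [0.6563, 0.1552, 0.2816]
tool_rot: [180.0, 0.0, 145.7]
force: [-1.6, 0.4, 0.5]
grip_width: 0.0254
grasp_force: 0.0
```

Call:
{"api": "arm_command", "payload": {"series": [[[0.1,-4,0],0.08],[[0.6,-8,0],0.16],[[1.4,-11.9,0],0.24],[[2.5,-15.7,0],0.32],[[3.9,-19.5,0],0.4]]}}

```text
time_s: 4.2
tool_pos: [0.6428, 0.1434, 0.2815]
tool_rot: [179.8, -0.1, 122.7]
force: [2.9, 3.0, -2.3]
grip_width: 0.0252
grasp_force: 2.3
```

Call:
{"api": "arm_command", "payload": {"series": [[[0.1,-4,0],0.08],[[0.6,-8,0],0.16],[[1.4,-11.9,0],0.24],[[2.5,-15.7,0],0.32],[[3.4,-18.2,0],0.37]]}}

```text
time_s: 4.7
tool_pos: [0.6255, 0.1363, 0.2816]
tool_rot: [179.8, -0.1, 101.5]
force: [3.1, 3.4, -2.3]
grip_width: 0.0253
grasp_force: 2.1
```

Call:
{"api": "arm_command", "payload": {"series": [[[0,-1,0],0.02],[[0,-2,0],0.04],[[0.1,-3,0],0.06],[[0.1,-4,0],0.08],[[0.2,-5,0],0.1]]}}

```text
time_s: 5.2
tool_pos: [0.6203, 0.1336, 0.2819]
tool_rot: [179.9, -0.0, 95.8]
force: [3.3, 3.5, 0.9]
grip_width: 0.0253
grasp_force: 2.0
```

```bash
cat > look.py <<'E'
from fit import *
import sys
im,d,K,T=cam('wrist'); P=cloud(d,K,T); cv2.imwrite(f'pics/{sys.argv[1]}.png',im); np.savez(sys.argv[1],im=im,P=P)
o=env.get_obs(); print(o['time_s'],o['tool_pos'],o['tool_rot'],o['force'])
q=near(P,(.616,.184),.03,.262,.27); c=q.mean(0)[:2] if len(q)>300 else np.array([.6157,.1843]); print('cap',len(q),c)
for c in (c,np.array([.6157,.1843])):
  q=near(P,c,.16,.255,.31); v=q[:,:2]-c; r=np.hypot(*v.T); a=np.degrees(np.arctan2(*v.T[::-1]))%360
  for lo,hi in [(.105,.12),(.12,.135),(.14,.155)]:
    m=(r>lo)&(r<hi)&(abs(a-185)<30)
    if m.any(): print(lo,m.sum(),'ang',np.median(a[m]),'z',np.percentile(q[m,2],[10,50,95]),q[m].mean(0))
E
python3 look.py w2
```

```text
5.25 [0.61998781 0.13336131 0.28186423] [ 1.79973319e+02 -4.27107545e-03  9.57158009e+01] [3.36024372 3.02075473 0.66662014]
cap 4752 [0.61597042 0.18473366]
0.105 397 ang 189.45030924348103 z [0.26959281 0.27113452 0.27251   ] [0.50501413 0.16616706 0.2710177 ]
0.12 267 ang 189.4114254858857 z [0.26940823 0.27109485 0.27236745] [0.49270564 0.16413524 0.27094108]
0.105 395 ang 189.26126267166 z [0.26959802 0.27114354 0.27249323] [0.5046807  0.16609193 0.27102513]
0.12 259 ang 189.25162836318805 z [0.26941981 0.27109485 0.27236163] [0.49256056 0.16409796 0.27094095]
```

Call:
{"api": "arm_command", "payload": {"series": [[[0,-0.6,0],0.012],[[0,-1.2,0],0.024],[[0,-1.8,0],0.036],[[0,-2.4,0],0.048],[[0.1,-3,0],0.06]]}}

```text
time_s: 5.75
tool_pos: [0.6171, 0.1331, 0.2818]
tool_rot: [180.0, 0.0, 92.3]
force: [3.7, 2.2, 1.4]
grip_width: 0.0251
grasp_force: 2.0
```

Call:
{"api": "arm_command", "payload": {"series": [[[0,-0.4,0],0.008],[[0,-0.8,0],0.016],[[0,-1.2,0],0.024],[[0,-1.6,0],0.032],[[0,-2,0],0.04]]}}

```text
time_s: 6.25
tool_pos: [0.615, 0.1331, 0.2817]
tool_rot: [180.0, 0.0, 90.1]
force: [4.2, 2.6, 1.5]
grip_width: 0.0256
grasp_force: 2.0
```

Call:
{"api": "arm_command", "payload": {"series": [[[0,-0.3,0],0.006],[[0,-0.6,0],0.012],[[0,-0.9,0],0.018],[[0,-1.2,0],0.024],[[0,-1.5,0],0.03]]}}

```text
time_s: 6.75
tool_pos: [0.6135, 0.1331, 0.2816]
tool_rot: [180.0, -0.0, 88.4]
force: [4.9, 2.4, 2.4]
grip_width: 0.0253
grasp_force: 2.0
```

Call:
{"api": "arm_command", "payload": {"series": [[[0,-0.3,0],0.006],[[0,-0.6,0],0.012],[[0,-0.9,0],0.018],[[0,-1.2,0],0.024],[[0,-1.5,0],0.03]]}}

```text
time_s: 7.25
tool_pos: [0.612, 0.1332, 0.2816]
tool_rot: [180.0, 0.0, 86.6]
force: [4.6, 1.2, 2.5]
grip_width: 0.0257
grasp_force: 2.0
```

```bash
python3 look.py w3
```

```text
7.3 [0.61190624 0.13314069 0.28159188] [-1.79998075e+02  2.69978294e-03  8.66341800e+01] [3.44175394 1.79588291 2.39722176]
cap 4773 [0.61602938 0.18474912]
0.105 404 ang 180.23287715766162 z [0.26939654 0.27111411 0.27243943] [0.5036175  0.18422068 0.2709763 ]
0.12 261 ang 180.18824129400755 z [0.26943385 0.27112231 0.27239767] [0.49122476 0.18416413 0.27096263]
0.105 405 ang 179.98734670867424 z [0.26941756 0.27111555 0.27243928] [0.50337544 0.18424814 0.27098113]
0.12 254 ang 179.99276124443327 z [0.26944171 0.27111646 0.27240255] [0.49109567 0.18415854 0.27096313]
```

Call:
{"api": "arm_command", "payload": {"series": [[[0,-0.3,0],0.006],[[0,-0.6,0],0.012],[[0,-0.9,0],0.018],[[0,-1.2,0],0.024],[[0,-1.5,0],0.03]]}}

```text
time_s: 7.8
tool_pos: [0.6105, 0.1333, 0.2816]
tool_rot: [180.0, -0.0, 84.9]
force: [3.9, 2.8, 3.0]
grip_width: 0.0256
grasp_force: 2.0
```

Call:
{"api": "arm_command", "payload": {"series": [[[0,-0.3,0],0.006],[[0,-0.6,0],0.012],[[0,-0.9,0],0.018],[[0,-1.2,0],0.024],[[0,-1.5,0],0.03]]}}

```text
time_s: 8.3
tool_pos: [0.6089, 0.1335, 0.2816]
tool_rot: [-180.0, -0.0, 83.2]
force: [3.8, 2.0, 1.6]
grip_width: 0.0253
grasp_force: 1.9
```

```bash
python3 look.py w4; python3 - <<'E'
from fit import *
# front mark on the foot from side+scene stills
for n in ['side','scene']:
    P=np.load(n+'P.npy'); im=np.load(n+'0.npz')['im'].astype(int)
    v=P[...,:2]-np.array([.616,.1845]); r=np.hypot(v[...,0],v[...,1]); a=np.degrees(np.arctan2(v[...,1],v[...,0]))%360
    m=(r>.05)&(r<.088)&(P[...,2]>.01)&(P[...,2]<.03)&(abs(a-180)<35)
    g=im.sum(-1); t=np.sort(g[m]); print(n,m.sum(),t[:8],np.median(t))
    for k in range(150,210,6):
        s=m&(a>=k)&(a<k+6)
        if s.any(): print(k,s.sum(),g[s].min(),int(g[s].mean()))
E
```

```text
8.35 [0.60887661 0.13345809 0.2815137 ] [-1.79989762e+02  2.32582668e-03  8.32019132e+01] [3.90616047 2.45860066 1.1304492 ]
cap 4784 [0.61605089 0.18475968]
0.105 402 ang 176.73521606792502 z [0.26945188 0.27116938 0.27231965] [0.50378973 0.19095153 0.27096688]
0.12 263 ang 176.88825968803988 z [0.26949098 0.27110888 0.27232704] [0.49143074 0.19150998 0.27099438]
0.105 403 ang 176.5180689512527 z [0.26948118 0.27115748 0.27233098] [0.50350885 0.19093896 0.27097245]
0.12 255 ang 176.63829853498711 z [0.26951185 0.27110888 0.27232559] [0.49128746 0.19156042 0.27099436]
side 211 [171 189 202 204 210 214 223 227] 472.0
150 18 465 474
156 16 429 466
162 13 322 435
168 13 204 325
174 25 171 323
180 18 243 446
186 16 449 473
192 18 440 472
198 26 459 474
204 17 426 473
scene 136 [206 217 218 223 230 263 271 291] 506.0
150 18 502 511
156 17 497 508
162 19 263 424
168 8 206 249
192 15 386 464
198 18 475 503
204 14 500 507
```

Call:
{"api": "arm_command", "payload": {"series": [[[0,-0.3,0],0.006],[[0,-0.6,0],0.012],[[0,-0.9,0],0.018],[[0,-1.2,0],0.024],[[0,-1.5,0],0.03]]}}

```text
time_s: 8.85
tool_pos: [0.6075, 0.1337, 0.2815]
tool_rot: [-180.0, -0.0, 81.5]
force: [3.6, 2.1, 1.4]
grip_width: 0.0253
grasp_force: 1.9
```

Call:
{"api": "arm_command", "payload": {"series": [[[0,-0.2,0],0.004],[[0,-0.4,0],0.008],[[0,-0.6,0],0.012],[[0,-0.8,0],0.016],[[0,-1,0],0.02]]}}

```text
time_s: 9.35
tool_pos: [0.6065, 0.1338, 0.2816]
tool_rot: [180.0, -0.0, 80.4]
force: [3.0, 2.0, 1.4]
grip_width: 0.0254
grasp_force: 1.9
```

Call:
{"api": "arm_command", "payload": {"series": [[[0,-0.2,0],0.004],[[0,-0.4,0],0.008],[[0,-0.6,0],0.012],[[0,-0.8,0],0.016],[[0,-1,0],0.02]]}}

```text
time_s: 9.85
tool_pos: [0.6055, 0.1339, 0.2815]
tool_rot: [-180.0, 0.0, 79.2]
force: [4.4, 2.8, 0.6]
grip_width: 0.0256
grasp_force: 1.9
```

Call:
{"api": "arm_command", "payload": {"series": [[[0,-0.2,0],0.004],[[0,-0.4,0],0.008],[[0,-0.6,0],0.012],[[0,-0.8,0],0.016],[[0,-1,0],0.02]]}}

```text
time_s: 10.35
tool_pos: [0.6053, 0.1343, 0.2816]
tool_rot: [179.9, -0.0, 78.1]
force: [6.2, 3.1, -0.7]
grip_width: 0.0259
grasp_force: 3.0
```

Call:
{"api": "arm_command", "payload": {"series": [[[0,-0.2,0],0.004],[[0,-0.4,0],0.008],[[0,-0.6,0],0.012],[[0,-0.8,0],0.016],[[0,-1,0],0.02]]}}

```text
time_s: 10.85
tool_pos: [0.6043, 0.1347, 0.2816]
tool_rot: [179.9, -0.0, 76.9]
force: [7.0, 2.4, -1.1]
grip_width: 0.0277
grasp_force: 3.0
```

```bash
python3 look.py w5
```

```text
10.9 [0.60429648 0.13467366 0.28153902] [ 1.79900146e+02 -4.72666377e-02  7.69226379e+01] [6.52719317 1.64059302 0.47057352]
cap 4772 [0.61616377 0.18482038]
0.105 392 ang 172.93006719906418 z [0.26963718 0.27112246 0.27245386] [0.50456279 0.19855298 0.27102195]
0.12 273 ang 172.99268511042428 z [0.26965891 0.27110903 0.27233332] [0.49190991 0.20000932 0.27092419]
0.105 394 ang 172.6644337043722 z [0.26965663 0.27112903 0.27245139] [0.5042978  0.19857089 0.27103391]
0.12 265 ang 172.71146571925848 z [0.26962928 0.27109604 0.27231654] [0.49175896 0.20003491 0.27090649]
```

Call:
{"api": "arm_command", "payload": {"series": [[[0,0,0],0],[[0,0,0],0],[[0,0,0],0],[[0,0,0],0],[[0,0,0],0]], "grip_force": 6}}

```text
time_s: 11.4
tool_pos: [0.6053, 0.1345, 0.2816]
tool_rot: [179.8, -0.1, 76.9]
force: [9.7, 2.3, -1.7]
grip_width: 0.0251
grasp_force: 4.4
```

```bash
python3 look.py w6
```

```text
11.45 [0.60529925 0.13443106 0.28158894] [ 1.79768258e+02 -6.26273952e-02  7.69215232e+01] [ 9.38203835  3.69457403 -1.7609962 ]
cap 4768 [0.61615868 0.18482186]
0.105 390 ang 172.90461751879815 z [0.26949515 0.27111632 0.27246018] [0.50457455 0.19857381 0.27096362]
0.12 246 ang 173.0089627499346 z [0.26954157 0.27101303 0.27235643] [0.49256424 0.19989271 0.27090785]
0.105 399 ang 172.63468429531952 z [0.26949063 0.27112336 0.27244763] [0.50410157 0.19861045 0.27097908]
0.12 229 ang 172.71641552481242 z [0.26955037 0.27101102 0.27235353] [0.49224442 0.19993736 0.27089317]
```

Call:
{"api": "arm_command", "payload": {"series": [[[0,3,0],-0.03],[[0,4.5,-10],-0.04],[[0,4.5,-35],-0.04],[[0,4.5,-65],-0.04],[[0,4.5,-90],-0.04]]}}

```text
time_s: 11.95
tool_pos: [0.6069, 0.1324, 0.3731]
tool_rot: [-179.9, 0.1, 79.2]
force: [0.1, -0.6, 0.5]
grip_width: 0.0254
grasp_force: 0.0
```

```bash
python3 look.py w7; python3 -c "
from h import *
print(env.get_obs()['qpos'])"
```

```text
12.0 [0.60824811 0.13256424 0.37764317] [ 1.79781351e+02 -1.13379275e-01  7.91651003e+01] [0.47454145 0.54665122 3.66059191]
cap 2124 [0.61598542 0.18446883]
0.105 179 ang 172.94074519416324 z [0.26931318 0.27110868 0.27248949] [0.50436554 0.19823062 0.27090907]
0.12 181 ang 172.9588232099958 z [0.2696746  0.27106572 0.27249291] [0.48934517 0.20009101 0.27102653]
0.14 155 ang 172.90737322075313 z [0.27049667 0.27820202 0.28183821] [0.47406129 0.20207322 0.27662584]
0.105 179 ang 172.83422861921142 z [0.26935011 0.27110032 0.27248949] [0.50411651 0.19825716 0.27091327]
0.12 180 ang 172.868499600978 z [0.26985323 0.27106863 0.27252273] [0.48913576 0.20010285 0.27105232]
0.14 152 ang 172.82617317996784 z [0.27054872 0.27826559 0.28185498] [0.47400137 0.20205361 0.27672681]
[-40.94036566  14.58296459  33.6421581   73.87187463  -8.07045346
  93.62500152 -19.54114179]
```

Call:
{"api": "arm_command", "payload": {"series": [[[-46,6,0],0.14],[[-92,12,0],0.28],[[-138,18,0],0.42],[[-184,24,0],0.56],[[-230,30,0],0.7]], "grip": -0.4}}

```text
time_s: 12.5
tool_pos: [0.5927, -0.1003, 0.3718]
tool_rot: [-179.9, 0.1, 38.7]
force: [0.4, 0.4, 0.3]
grip_width: 0.056
grasp_force: 0.0
```

Call:
{"api": "arm_command", "payload": {"series": [[[-20,22,5],0.14],[[-40,44,15],0.28],[[-58,63,30],0.42],[[-63,69,50],0.56],[[-63,69,60],0.68]]}}

```text
time_s: 13.0
tool_pos: [0.5864, -0.194, 0.3101]
tool_rot: [-180.0, 0.3, -0.4]
force: [0.1, 1.3, -0.7]
grip_width: 0.0609
grasp_force: 0.0
```

Call:
{"api": "arm_command", "payload": {"series": [[[0,0,0],0],[[0,0,0],0],[[0,0,0],0],[[0,0,0],0],[[0,0,0],0]]}}

```text
time_s: 13.5
tool_pos: [0.5893, -0.1914, 0.3122]
tool_rot: [-180.0, -0.0, 0.2]
force: [0.0, 0.6, -0.2]
grip_width: 0.061
grasp_force: 0.0
```

```bash
python3 - <<'E'
from fit import *
im,d,K,T=cam('wrist'); P=cloud(d,K,T); cv2.imwrite('pics/o1.png',im)
o=env.get_obs(); print(o['time_s'],o['tool_pos'],o['tool_rot'],o['grip_width'],o['qpos'])
q=near(P,(.589,-.192),.05,.165,.2); print(len(q))
if len(q)>10: print(q.mean(0),cv2.minAreaRect(q[:,:2].astype(np.float32)),np.percentile(q[:,2],[5,50,95]))
q=near(P,(.589,-.192),.075,.05,.06);print('rest top',len(q),cv2.minAreaRect(q[:,:2].astype(np.float32)) if len(q) else 0)
E
```

```text
13.55 [ 0.58921976 -0.19140743  0.31202512] [-1.79993057e+02 -3.54936514e-02  2.11515037e-01] 0.06108817503681611 [-25.72660015  17.80551947  53.04567423  81.92524048 -14.18306989
  87.20455538 -63.13032907]
489
[ 0.58842972 -0.19323765  0.18260512] ((0.5876592993736267, -0.1934269666671753), (0.008397904224693775, 0.035594869405031204), 0.6326297521591187) [0.17128487 0.18438138 0.18568071]
rest top 3355 ((0.5871224403381348, -0.19346709549427032), (0.09002038091421127, 0.08015996962785721), 89.62567138671875)
```

View pics/o1.png

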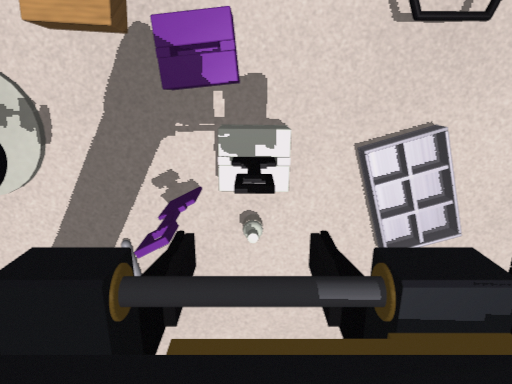

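Call:
{"api": "arm_command", "payload": {"series": [[[-1.4,2,35],0],[[-1.4,2,75],0],[[-1.4,2,115],0],[[-1.4,2,140],0],[[-1.4,2,153],0]]}}

```text
time_s: 14.05
tool_pos: [0.5865, -0.1928, 0.1561]
tool_rot: [-179.9, 0.2, 0.2]
force: [-0.1, 0.2, 1.4]
grip_width: 0.0609
grasp_force: 0.0
```

Call:
{"api": "arm_command", "payload": {"series": [[[0,0,0],0],[[0,0,0],0],[[0,0,0],0],[[0,0,0],0],[[0,0,0],0]], "grip": 0.4, "grip_force": 15}}

```text
time_s: 14.55
tool_pos: [0.5886, -0.1938, 0.16]
tool_rot: [180.0, -0.1, 0.2]
force: [0.2, 0.2, 4.8]
grip_width: 0.0354
grasp_force: 15.0
```

Call:
{"api": "arm_command", "payload": {"series": [[[0,0,0],0],[[0,0,0],0],[[0,0,-2],0],[[0,0,-5],0],[[0,0,-10],0]]}}

```text
time_s: 15.05
tool_pos: [0.5872, -0.1933, 0.1681]
tool_rot: [-180.0, 0.1, 0.2]
force: [-0.1, -0.7, -1.0]
grip_width: 0.0357
grasp_force: 15.0
```

Call:
{"api": "arm_command", "payload": {"series": [[[0,0,-30],0],[[0,0,-70],0],[[0,0,-115],0],[[0,0,-160],0],[[0,0,-190],0]]}}

```text
time_s: 15.55
tool_pos: [0.5879, -0.1941, 0.3622]
tool_rot: [180.0, -0.2, 0.1]
force: [0.4, -0.4, -0.4]
grip_width: 0.0359
grasp_force: 15.0
```

Call:
{"api": "arm_command", "payload": {"series": [[[-12,-30,0],0],[[-28,-68,0],0],[[-42,-106,0],0],[[-56,-144,0],0],[[-70,-182,0],0]]}}

```text
time_s: 16.05
tool_pos: [0.5162, -0.0106, 0.3587]
tool_rot: [-180.0, -0.0, 0.1]
force: [0.3, 1.2, -0.5]
grip_width: 0.0358
grasp_force: 15.0
```

Call:
{"api": "arm_command", "payload": {"series": [[[-14,-38,0],0.025],[[-28,-76,0],0.05],[[-42,-114,0],0.075],[[-60,-150,0],0.1],[[-72,-180,0],0.127]]}}

```text
time_s: 16.55
tool_pos: [0.4432, 0.17, 0.3588]
tool_rot: [-179.9, 0.0, -7.1]
force: [1.3, -0.2, -0.7]
grip_width: 0.0355
grasp_force: 15.0
```

Call:
{"api": "arm_command", "payload": {"series": [[[0,0,0],0],[[0,0,0],0],[[0,0,0],0],[[0,0,0],0],[[0,0,0],0]]}}

```text
time_s: 17.05
tool_pos: [0.4451, 0.167, 0.3586]
tool_rot: [-180.0, -0.0, -7.2]
force: [-0.7, 0.2, 0.4]
grip_width: 0.0358
grasp_force: 15.0
```

```bash
cat > look2.py <<'E'
from fit import *
import sys
Tt=toolT(); o=env.get_obs(); print(o['time_s'],o['tool_pos'],o['tool_rot'],o['force'],o['qpos'].round(0))
A=np.array([.6161,.1847]); th=np.radians(172.95); u=np.array([np.cos(th),np.sin(th)]); w=np.array([-u[1],u[0]])
v=Tt[:2,3]-A; print('TCP out %.4f side %.4f z %.4f'%(v@u,v@w,Tt[2,3]))
for n in ['scene','side','wrist']:
    im,d,K,T=cam(n); P=cloud(d,K,T); cv2.imwrite(f'pics/{n}_{sys.argv[1]}.png',im)
    # black pixels around tool, in tool frame below TCP
    L=(P-Tt[:3,3])@Tt[:3,:3]; m=(im.max(-1)<75)&(abs(L[...,0])<.03)&(abs(L[...,1])<.032)&(L[...,2]>.03)&(L[...,2]<.18)&(d>0)
    l=L[m]
    if len(l)>20: print(n,len(l),'handle/paddle tool-x vs z', [(round(z,2),np.median(l[abs(l[:,2]-z)<.01],0).round(4).tolist() if (abs(l[:,2]-z)<.01).sum()>3 else None) for z in (.04,.06,.08,.1,.12,.14)],'bottom',np.percentile(l[:,2],98))
    q=P[...,:2]-A; r=q@u; s=q@w; m=(r>.107)&(r<.135)&(abs(s)<.012)&(P[...,2]>.25)&(P[...,2]<.285)
    if m.sum()>5: print('peg',m.sum(),np.median(s[m]),np.percentile(P[m][:,2],[10,50,90]))
E
python3 look2.py a
```

```text
17.05 [0.44513645 0.16695553 0.35864768] [-1.79987767e+02 -2.12208327e-03 -7.24499876e+00] [-0.74017634  0.2222952   0.4318829 ] [ -58.   -7.   31.   95.    4.   91. -124.]
TCP out 0.1675 side 0.0386 z 0.3586
scene 408 handle/paddle tool-x vs z [(0.04, [0.0039, -0.0018, 0.0393]), (0.06, [0.0033, -0.0016, 0.0595]), (0.08, [0.0036, -0.0028, 0.0842]), (0.1, [0.0038, 0.0001, 0.1001]), (0.12, [0.0038, -0.0015, 0.1202]), (0.14, [0.0036, -0.0019, 0.1389])] bottom 0.14641280486931676
peg 14 -0.0019418940117375983 [0.26781901 0.26981303 0.27127855]
side 57 handle/paddle tool-x vs z [(0.04, [-0.0009, 0.0057, 0.0403]), (0.06, [-0.0001, 0.0082, 0.059]), (0.08, [0.0017, 0.0144, 0.0814]), (0.1, [0.002, 0.0244, 0.1011]), (0.12, [0.0016, 0.0264, 0.1163]), (0.14, [0.0007, 0.0253, 0.1342])] bottom 0.1343681334698586
peg 23 0.0004010756319581423 [0.26583122 0.27038277 0.27250906]
wrist 2334 handle/paddle tool-x vs z [(0.04, [0.0025, 0.0, 0.0394]), (0.06, [0.0027, -0.0003, 0.0591]), (0.08, [0.002, -0.0006, 0.0832]), (0.1, [0.0025, -0.0007, 0.0995]), (0.12, [0.0027, -0.0007, 0.12]), (0.14, [0.0029, -0.0016, 0.1386])] bottom 0.14362515058994432
peg 380 0.0006940065289792429 [0.269171   0.27093659 0.27206589]
```

Call:
{"api": "arm_command", "payload": {"series": [[[-4,-19,0],0],[[-8,-38,10],0],[[-8,-38,35],0],[[-8,-38,65],0],[[-8,-38,88],0]]}}

```text
time_s: 17.7
tool_pos: [0.4401, 0.2087, 0.2679]
tool_rot: [179.9, 0.1, -7.0]
force: [0.5, -0.2, -0.2]
grip_width: 0.0356
grasp_force: 15.0
```

Call:
{"api": "arm_command", "payload": {"series": [[[0,0,0],0],[[0,0,0],0],[[0,0,0],0],[[0,0,0],0],[[0,0,0],0]]}}

```text
time_s: 18.2
tool_pos: [0.4419, 0.2071, 0.2716]
tool_rot: [-179.9, -0.1, -7.1]
force: [0.6, -0.3, -0.6]
grip_width: 0.036
grasp_force: 15.0
```

```bash
python3 look2.py b; python3 - <<'E'
import cv2,numpy as np
a=cv2.imread('pics/scene_b.png')[100:250,230:400];b=cv2.imread('pics/side_b.png')[60:210,170:320]
cv2.imwrite('pics/b.png',np.hstack([cv2.resize(a,(400,353),interpolation=3),cv2.resize(b,(353,353),interpolation=3)]))
E
```

```text
18.2 [0.44193579 0.20711552 0.27157647] [-1.79918394e+02 -7.28129268e-02 -7.11768333e+00] [ 0.63017092 -0.3173083  -0.62357242] [ -60.   -4.   30.  103.    2.   81. -127.]
TCP out 0.1756 side -0.0009 z 0.2716
scene 89 handle/paddle tool-x vs z [(0.04, [0.0033, -0.0018, 0.0411]), (0.06, [0.0026, -0.0012, 0.0602]), (0.08, [0.0034, -0.0089, 0.0815]), (0.1, [0.003, -0.0159, 0.0943]), (0.12, None), (0.14, None)] bottom 0.09857995047194168
peg 16 -0.0019566411331623525 [0.26733827 0.26929503 0.26996023]
side 49 handle/paddle tool-x vs z [(0.04, [-0.0006, 0.006, 0.0359]), (0.06, [-0.0013, 0.0068, 0.0611]), (0.08, [-0.0, 0.0145, 0.0819]), (0.1, [0.0012, 0.0255, 0.0967]), (0.12, [0.0001, 0.0262, 0.1179]), (0.14, [0.0012, 0.0258, 0.1404])] bottom 0.14434797762605964
peg 24 0.0008842637622961519 [0.26685059 0.27078895 0.27277464]
wrist 1930 handle/paddle tool-x vs z [(0.04, [0.0024, 0.0007, 0.0395]), (0.06, [0.0026, 0.0001, 0.0577]), (0.08, [0.0014, -0.0055, 0.084]), (0.1, [0.0025, -0.0047, 0.0995]), (0.12, [0.0027, -0.0061, 0.1197]), (0.14, [0.0029, -0.0071, 0.1386])] bottom 0.14409870817134066
peg 883 0.00032508001790208774 [0.26963792 0.27108238 0.2721926 ]
```

View pics/b.png

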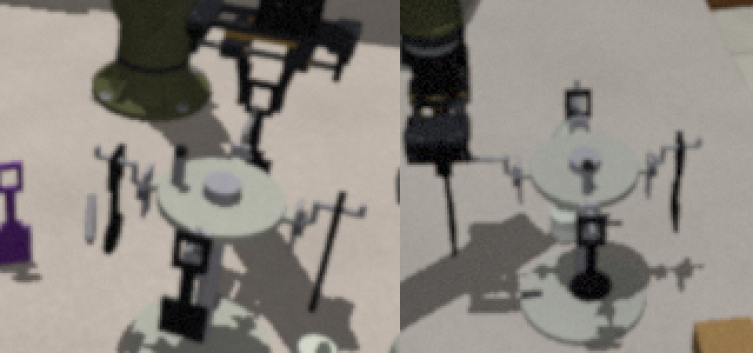

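Call:
{"api": "arm_command", "payload": {"series": [[[5,1,0],0],[[10,1,0],0],[[16,1,0],0],[[22,1,0],0],[[28,1,0],0]]}}

```text
time_s: 18.85
tool_pos: [0.4698, 0.2022, 0.2705]
tool_rot: [180.0, -0.0, -7.1]
force: [-0.1, -0.2, 0.1]
grip_width: 0.0357
grasp_force: 15.0
```

Call:
{"api": "arm_command", "payload": {"series": [[[5,0,0],0],[[10,0,0],0],[[16,0,0],0],[[21,0,0],0],[[25,0,0],0]]}}

```text
time_s: 19.35
tool_pos: [0.4944, 0.1991, 0.2705]
tool_rot: [180.0, -0.0, -7.1]
force: [0.6, -0.2, 0.3]
grip_width: 0.0361
grasp_force: 15.0
```

Call:
{"api": "arm_command", "payload": {"series": [[[0,0,1],0],[[0,0,3],0],[[0,0,5],0],[[0,0,7],0],[[0,0,9],0]]}}

```text
time_s: 19.85
tool_pos: [0.4937, 0.1993, 0.2614]
tool_rot: [-180.0, 0.0, -7.1]
force: [-0.5, -0.6, -0.9]
grip_width: 0.0355
grasp_force: 15.0
```

```bash
python3 look2.py c
```

```text
19.85 [0.49374257 0.19926944 0.26137212] [-1.79991371e+02  6.24783857e-03 -7.10000331e+00] [-0.49964956 -0.58675012 -0.90609189] [ -57.    3.   34.   98.   -2.   79. -120.]
TCP out 0.1232 side 0.0006 z 0.2614
peg 44 -0.00010222226884382022 [0.26710346 0.27914339 0.28405503]
side 41 handle/paddle tool-x vs z [(0.04, None), (0.06, [-0.0, 0.0051, 0.0562]), (0.08, [-0.0008, 0.0149, 0.0837]), (0.1, [0.0009, 0.0255, 0.0963]), (0.12, [0.0003, 0.0272, 0.1197]), (0.14, [0.0017, 0.0259, 0.1411])] bottom 0.14451675882801823
wrist 1277 handle/paddle tool-x vs z [(0.04, [0.0026, 0.0051, 0.0391]), (0.06, [0.0027, 0.0052, 0.0605]), (0.08, [0.0017, 0.0042, 0.0838]), (0.1, [0.0026, 0.0055, 0.0996]), (0.12, [0.0027, 0.0119, 0.1146]), (0.14, [0.0028, 0.0223, 0.1373])] bottom 0.13517140290101584
peg 1080 -0.00036130818605414677 [0.2653744  0.2716975  0.28347653]
```

Call:
{"api": "arm_command", "payload": {"series": [[[0,0,1],0],[[0,0,2],0],[[0,0,3],0],[[0,0,4],0],[[0,0,5],0]]}}

```text
time_s: 20.5
tool_pos: [0.4939, 0.1992, 0.2565]
tool_rot: [-180.0, -0.0, -7.1]
force: [-0.4, 0.5, -0.9]
grip_width: 0.0358
grasp_force: 15.0
```

Call:
{"api": "arm_command", "payload": {"series": [[[0,0,0.3],0],[[0,0,0.6],0],[[0,0,0.9],0],[[0,0,1.2],0],[[0,0,1.5],0]]}}

```text
time_s: 21.0
tool_pos: [0.4939, 0.1992, 0.2551]
tool_rot: [-180.0, -0.0, -7.1]
force: [0.8, -0.2, -0.3]
grip_width: 0.0359
grasp_force: 15.0
```

Call:
{"api": "arm_command", "payload": {"series": [[[0,0,0.3],0],[[0,0,0.6],0],[[0,0,0.9],0],[[0,0,1],0],[[0,0,1],0]]}}

```text
time_s: 21.5
tool_pos: [0.494, 0.1993, 0.2547]
tool_rot: [-180.0, -0.0, -7.1]
force: [-2.0, -1.1, 4.4]
grip_width: 0.0355
grasp_force: 15.0
```

Call:
{"api": "arm_command", "payload": {"series": [[[0,0,0],0],[[0,0,0],0],[[0,0,0],0],[[0,0,0],0],[[0,0,0],0]]}}

```text
time_s: 22.0
tool_pos: [0.494, 0.1993, 0.2547]
tool_rot: [-180.0, -0.0, -7.1]
force: [-1.4, -1.5, 4.9]
grip_width: 0.0358
grasp_force: 15.0
```

Call:
{"api": "arm_command", "payload": {"series": [[[0,0,0],0],[[0,0,0],0],[[0,0,0],0],[[0,0,0],0],[[0,0,0],0]], "grip": -0.3}}

```text
time_s: 22.5
tool_pos: [0.4939, 0.1992, 0.2539]
tool_rot: [180.0, 0.0, -7.1]
force: [-0.6, 0.2, 0.5]
grip_width: 0.0559
grasp_force: 0.0
```

Call:
{"api": "arm_command", "payload": {"series": [[[0,0,0],0],[[0,0,0],0],[[0,0,0],0],[[0,0,0],0],[[0,0,0],0]]}}

```text
time_s: 23.0
tool_pos: [0.4939, 0.1992, 0.2541]
tool_rot: [-180.0, -0.0, -7.1]
force: [0.5, 0.1, 0.4]
grip_width: 0.0567
grasp_force: 0.0
```

```bash
python3 look2.py d; python3 - <<'E'
import cv2,numpy as np
a=cv2.imread('pics/scene_d.png')[100:250,230:400];b=cv2.imread('pics/side_d.png')[60:210,170:320];c=cv2.imread('pics/wrist_d.png')
cv2.imwrite('pics/d.png',np.vstack([np.hstack([cv2.resize(a,(400,300),interpolation=3),cv2.resize(b,(300,300),interpolation=3)]),cv2.resize(c[100:],(700,300))]))
E
```

```text
23.0 [0.49392681 0.19922946 0.25408563] [-1.79993998e+02 -4.02781041e-03 -7.11465635e+00] [0.47871521 0.11609421 0.38084257] [ -57.    3.   34.   99.   -2.   79. -120.]
TCP out 0.1230 side 0.0006 z 0.2541
peg 46 5.757490669505437e-05 [0.26254141 0.27369671 0.27893011]
side 38 handle/paddle tool-x vs z [(0.04, [-0.0025, 0.0053, 0.0414]), (0.06, None), (0.08, [-0.0015, 0.0131, 0.0782]), (0.1, [-0.0011, 0.0232, 0.0999]), (0.12, [-0.0004, 0.0231, 0.1199]), (0.14, [0.0012, 0.023, 0.1343])] bottom 0.14634736690957062
wrist 1159 handle/paddle tool-x vs z [(0.04, [0.002, 0.0044, 0.0387]), (0.06, [0.0021, 0.0044, 0.0601]), (0.08, [0.0008, -0.0062, 0.0829]), (0.1, [0.0015, -0.0066, 0.0977]), (0.12, [0.0014, 0.0208, 0.1188]), (0.14, [0.0013, -0.0244, 0.1372])] bottom 0.13274662695169806
peg 998 -0.00034266248556288643 [0.26455751 0.27181511 0.27800679]
```

View pics/d.png

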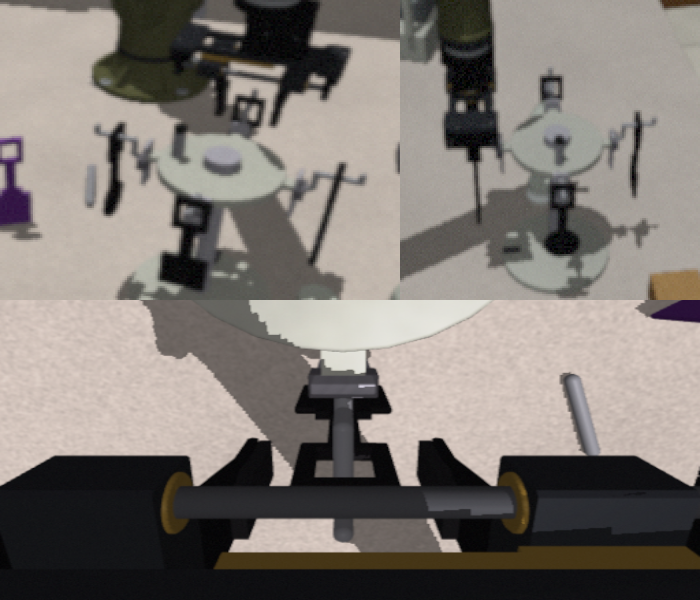

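The occluder hangs on the hook, behind the tip and between the opened fingers. I'll retract straight up.

Call:
{"api": "arm_command", "payload": {"series": [[[0,0,-5],0],[[0,0,-15],0],[[0,0,-35],0],[[0,0,-60],0],[[0,0,-90],0]]}}

```text
time_s: 23.65
tool_pos: [0.4936, 0.199, 0.3453]
tool_rot: [180.0, 0.0, -7.1]
force: [0.2, -0.4, 0.1]
grip_width: 0.0566
grasp_force: 0.0
```

Call:
{"api": "arm_command", "payload": {"series": [[[0,0,-20],0],[[0,0,-40],0],[[0,0,-40],0],[[0,0,-40],0],[[0,0,-40],0]]}}

```text
time_s: 24.15
tool_pos: [0.4935, 0.1991, 0.3832]
tool_rot: [180.0, 0.1, -7.1]
force: [-0.6, -0.3, -0.1]
grip_width: 0.0564
grasp_force: 0.0
```

```bash
python3 look.py e; python3 - <<'E'
from fit import *
P=np.load('e.npz')['P']; im=np.load('e.npz')['im']
A=np.array([.6161,.1847]); th=np.radians(172.95); u=np.array([np.cos(th),np.sin(th)]); w=np.array([-u[1],u[0]])
q=P[...,:2]-A; m=(im.max(-1)<75)&(abs(q@w)<.03)&(q@u>.08)&(q@u<.17)&(P[...,2]<.3)
l=np.c_[(q@u)[m],(q@w)[m],P[m][:,2]]
for lo,hi in [(.273,.29),(.24,.273),(.18,.24),(.1,.17)]:
    s=l[(l[:,2]>lo)&(l[:,2]<hi)]
    if len(s): print(lo,len(s),s.mean(0))
E
```

```text
24.2 [0.49348659 0.19909681 0.38307459] [ 1.79945865e+02  7.71893383e-02 -7.11586140e+00] [ 0.39802919  0.71990157 -0.25060999]
cap 2546 [0.61632195 0.1844146 ]
0.105 140 ang 172.7139932243097 z [0.2698038  0.27112795 0.27250537] [0.50464417 0.19831726 0.27104078]
0.12 651 ang 173.1048999884227 z [0.26723678 0.27903798 0.28056092] [0.49337511 0.19906642 0.27614536]
0.14 101 ang 173.059268536174 z [0.27034462 0.2785241  0.28193439] [0.47411239 0.20211984 0.27691256]
0.105 147 ang 172.62552070147765 z [0.26983779 0.27122583 0.27373543] [0.50376387 0.19845053 0.27139221]
0.12 642 ang 173.01756883531573 z [0.26673408 0.27904431 0.2805672 ] [0.49325467 0.19905694 0.27613211]
0.14 96 ang 172.82440408287988 z [0.27041987 0.2793473  0.28194345] [0.47395585 0.20216052 0.27723757]
0.273 518 [0.12471832 0.00043891 0.27890577]
0.24 652 [0.10861897 0.00033095 0.25369436]
0.18 180 [ 1.19029352e-01 -1.84203522e-04  2.08322604e-01]
0.1 391 [ 0.12189027 -0.00029168  0.14326565]
```

Hanging centred, 124 mm out, and the head is still at its stop. I'll let any swing settle, then hand in.

Call:
{"api": "arm_command", "payload": {"series": [[[0,0,0],0],[[0,0,0],0],[[0,0,0],0],[[0,0,0],0],[[0,0,0],0]]}}

```text
time_s: 24.7
tool_pos: [0.4939, 0.1992, 0.3841]
tool_rot: [-180.0, -0.0, -7.1]
force: [-0.1, -0.6, 0.7]
grip_width: 0.057
grasp_force: 0.0
```

Call:
{"api": "arm_command", "payload": {"series": [[[0,0,0],0],[[0,0,0],0],[[0,0,0],0],[[0,0,0],0],[[0,0,0],0]]}}

```text
time_s: 25.2
tool_pos: [0.4939, 0.1992, 0.3841]
tool_rot: [-180.0, -0.0, -7.1]
force: [0.4, -0.2, -1.3]
grip_width: 0.0567
grasp_force: 0.0
```

Call:
{"api": "arm_command", "payload": {"series": [[[0,0,0],0],[[0,0,0],0],[[0,0,0],0],[[0,0,0],0],[[0,0,0],0]]}}

```text
time_s: 25.7
tool_pos: [0.4939, 0.1992, 0.3841]
tool_rot: [-180.0, -0.0, -7.1]
force: [0.3, 0.6, -0.4]
grip_width: 0.0567
grasp_force: 0.0
```

```bash
python3 -c "
from cell import env
print(env.sign_off())"
```

```text
the job is handed in; nothing more can be done
None
```

The carousel is at its stop and the occluder hangs released on the free hook behind its tip; the job was handed in at about 26 s (no verdict returned), with wrist force readings of about 10 N at most on the carousel and 5 N while lowering.

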